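# Release a latched filter slide with a pin and push it out

## Task

The filter slide at the front of the filter box has to be opened all the way so that the filter can be changed: first stand the film can that is in front of it somewhere else on the bench, upright and clear of where the slide comes out. Then take the thin release pin from the tool stand, hold the recessed button in the slide's front block down with it while you push the slide out to its stop, and put the pin back upright in one of the stand's free wells, down to its collar. Leave the thick rod and the other things on the bench as they stand.

Things in the scene. Friction and masses are not known exactly. Their poses are not given: they have to be found in the camera images.
- filter_box: Grey filter box, fixed to the bench, 130 x 110 mm (x, y), 52 mm high, a dark ring on its flat roof; ears on its sides reach 68 mm from the centre line. Origin at the centre of its underside, on the bench; its -x points out of its front, the way the slide comes out.
- block_top (a point): Centre of the top face of the slide's dark front block, 44 mm above the bench; the block is 36 mm (x) by 80 mm (y), its underside 6 mm above the bench. It stands before the box's front, its centre 83 mm in front of the box's origin when shut, 143 mm when fully out. The recess opens here. Axes as the box's.
- filter_slide (a joint): How far the slide is out, in m: 0 shut, 0.060 at its stop. It slides along the box's -x with about 2 N of friction and stays where it is left. It is latched when shut (about 1 mm of play) and a second catch stops it at about 35 mm if the button is up there: the button must be held down all the way.
- release_button (a joint): How far the button is pressed, in m: 0 up, 0.006 fully down. A spring pushes it up (1.5 N at the top, 5 N fully down). The latch is free from 3.5 mm on.
- button_top (a point): Centre of the top of the round button, 11 mm across, at the bottom of a round recess, 13 mm across, in the middle of the top of the slide's front block. With the button up it lies 12 mm below the top of the block, 32 mm above the bench; it moves with the slide and sinks as the button is pressed.
- tool_stand: Wooden tool stand, fixed, 50 mm (x) by 150 mm (y) by 66 mm high, with a low foot 58 x 158 mm. Origin at the centre of its underside. In its top three square wells, 17 mm wide and 61 mm deep, in a row along its y axis at y = -48, 0 and +48 mm. One well is empty.
- pin_tip (a point): Lower end of the release pin, on its axis; the z axis of this point points up along the pin to its handle. The pin is a steel rod 6 mm thick and 58 mm long, then a thin collar 32 mm across (58 to 61 mm above the tip) that rests on the stand, then a straight dark handle 13 mm thick (61 to 132 mm above the tip). 60 g. In the stand its tip is 8 mm above the bench.
- pin_grip (a point): On the axis of the pin's handle, 97 mm above the tip: the middle of the handle, where to grip it. The handle is round.
- release_pin: The same release pin as a  origin at the lower end, z axis up along the pin.
- rod_grip (a point): Thick rod, standing in another well of the stand: middle of its handle, 85 mm above its lower end. Rod 14 mm thick (too thick for the recess), the same collar, handle 20 mm thick with a round 26 mm knob on top, 124 mm long in all. Leave it.
- blocking_can_mid (a point): Centre, half-way up, of the light, translucent film can with pale cap that stands in front of the slide: 34 mm across, 51 mm high, 30 g. z axis up.
- blocking_can: The same can as a body, origin at the centre of its underside.
- dark_can_mid (a point): Centre, half-way up, of the black film can, 34 mm across, 51 mm high. Bystander.
- lens_jar_mid (a point): Centre, half-way up, of the round lens jar (clear, with black lid), 54 mm across, 42 mm high. Bystander.
- tank_mid (a point): Centre, half-way up, of the small developing tank, 70 mm across, 116 mm high. Bystander.
- bottle_mid (a point): Centre, half-way up, of the small black bottle, 47 x 56 mm, 158 mm high. Bystander.
- tong_bowl: White bowl with brown tongs in it at the front edge of the bench, fixed, 94 mm across, 42 mm high; the tongs reach about 130 mm up, away from the work. Origin under its centre.
- focuser_mid (a point): Centre, half-way up, of the grain focuser (tilted eyepiece on a foot), 95 mm (x) x 66 mm (y), 157 mm high. It is heavy and stays put.
Not all that is in view belongs to the job. Of the things that look like the blocking_can, take the one that is farthest from the robot's base at the start.

How it is judged (in metres and radians):
On the way, in this order (a step that is already met when the one before it is completed fails the run):
1. the light film can stands upright on the bench, clear of the slide's path ((y of blocking_can_mid in the frame of filter_box above 0.054 m or y of blocking_can_mid in the frame of filter_box below -0.054 m or x of blocking_can_mid in the frame of filter_box below -0.178 m or x of blocking_can_mid in the frame of filter_box above 0.06 m) and height (world z) of blocking_can_mid below 0.045 m and angle between blocking_can_mid's own z axis and vertical below 0.15 rad and linear speed of blocking_can below 0.02 m/s), for 0.3 s.
2. the tip of the release pin holds the button down, the slide still shut (value of joint release_button above 0.0035 m and distance between pin_tip and button_top below 0.009 m and value of joint filter_slide below 0.005 m), for 0.05 s.
3. the slide is out to its stop with the pin still holding the button down (value of joint filter_slide above 0.054 m and value of joint release_button above 0.0025 m and distance between pin_tip and button_top below 0.009 m), for 0.1 s.
At the end, for the whole second after the job is handed in: The slide is 0.054 m or more out; the light can stands upright (0.15 rad) and at rest on the bench, its centre over 54 mm beside the box centre line, over 178 mm in front of its origin or behind the box; the pin stands upright and at rest in a well, its tip under 13 mm above the stand's underside (all of step 1 and value of joint filter_slide above 0.054 m and angle between pin_tip's own z axis and vertical below 0.15 rad and x of pin_tip in the frame of tool_stand between -0.01 and 0.01 m and y of pin_tip in the frame of tool_stand between -0.06 and 0.06 m and z of pin_tip in the frame of tool_stand below 0.013 m and linear speed of release_pin below 0.02 m/s); the robot touches nothing.
It fails at once if the dark can, lens jar, tank, bottle or focuser is shifted by more than 20 mm or tipped (distance of any of dark_can_mid, lens_jar_mid, tank_mid, bottle_mid, focuser_mid from where it was at the start of the episode above 0.02 m or angle between any of dark_can_mid, lens_jar_mid, tank_mid, bottle_mid, focuser_mid's own z axis and vertical above 0.3 rad).
It fails at once if the thick rod is taken out or shifted by more than 20 mm (distance of rod_grip from where it was at the start of the episode above 0.02 m).
It fails at once if the light film can is knocked over (angle between blocking_can_mid's own z axis and vertical above 0.7 rad).
It also fails if it takes over 67 s, if anything falls off the work surface, if the arm or the gripper's body presses on something with over 40 N, if the wrist force passes 120 N, or if a joint passes its speed limit or range.

## Robot

A 7-joint arm with a two-finger parallel gripper is mounted at the origin on a cart in front of the work surface, level with it; the furniture and walls round the work are solid. World frame = base frame: x ahead of the robot, y to its left, z up, the work surface at z = 0. Lengths are in mm, angles in rad, forces in N, time in s.
With the tool pointing down it reaches from about 400 to 875 mm from the base axis. Payload 4.4 kg.
Tool frame: the origin (TCP) lies midway between the tips of the shut fingers; the grasp point (between the pads) lies 19 mm behind it; x points along the fingers, y is the direction in which the jaws open and shut, and the axes are right-handed (so a half turn about x gives the same grasp; the last joint's range is limited). The gripper opens to 85 mm and grips with 20 to 120 N. Pads are 22 mm wide; open, the fingers measure 114 mm over their backs; the gripper's body (76 mm by 85 mm) begins 54 mm behind the grasp point. The pads swing forward as they close: fully open they stand 13 mm farther back than shut.
Start: joints at [1.278, 0.628, 0.038, 1.517, -0.027, 0.996, -0.02], TCP at [146.187, -633.362, 231.313] pointing down, gripper open.
Joint ranges: [-3.06, 3.06], [-0.37, 2.12], [-1.25, 1.32], [0.18, 2.47], [-1.1, 4.24], [0.23, 1.98], [-2.94, 2.94]. Speed limits (rad/s): [2.57, 2.57, 3.14, 3.14, 3.14, 3.14, 3.14].

## Interface

Orientations are given as [roll, pitch, yaw] about the fixed x, y, z axes, in that order (R = Rz(yaw) Ry(pitch) Rx(roll)).
In Python, from cell import ctrl gives the robot as it stands.
- The arm moves only by the tool arm_command, never from a script. Its argument "series" is a list of rows, each a list of 7 numbers: the opening, from 0 (shut) to 1 (fully open), then the shift along the world's x, y, z in cm, then the turn, a rotation vector about the world's x, y, z in degrees. In form: [[claw, x, y, z, rx, ry, rz], ...]. A call has 1 to 20 rows; each row shifts and turns the commanded pose from where the row before left it; what a row does not reach is not made up. A row lasts 1/12 s, in which the tool goes at most 41.7 mm and 7.16 degrees, less where a joint would pass 70% of its speed; a pose out of reach is approached as far as the arm can. A call with a gripper value outside its range is refused whole. The fingers move at their own pace and stop on an object; the grip force is fixed at half the most. Time passes only in rows, so rows that do not move let the fingers close. It gives the time, the measured TCP pose, the force and the opening at its end, in the units of the state.
- ctrl.read_state(): the state, without advancing time (a new reading comes with each control period).
- ctrl.get_image(name): name is "scene" or "top"; returns the picture (480x640x3 uint8, blue, green, red); there is no depth.
- ctrl.calibration(name): a dict with "fovy" (degrees; the focal length in pixels is half the picture's height over the tangent of half this angle, whatever the lens; pixels are square), "cx", "cy" (the principal point, pixels), "k1" (the pictures are not rectified: a ray, as slopes to the right and down, at radius r is drawn at 1 + k1 r^2 times it, then the intrinsics apply), "cam_to_world" (4x4, takes a point from camera to world coordinates). Camera axes: x right, y up, looking along -z (the intrinsics and any distortion apply to the point x, -y, -z); pixel columns grow to the right and rows downward; lengths in mm; the calibration is good to about 2 mm. A picture is of the moment at which its call begins. calibration takes no time and is no camera call.
- ctrl.finish_job(): hands the job in, once; it reports no verdict.
Trained networks look in the newest picture that a camera, given by its name, has taken for a name from the list of things; names that differ only in an ending like _2 or _b are one class to them, and where a whole thing is asked for, a point or a joint stands for the part that bears it (a point fixed in the world has none). Each returns a list of dicts, best first, with "conf" (0 to 1); they miss things now and then, are a little off and sometimes report something else, mostly with a low value. They report only what shows in the picture. A call takes as long as a camera call. They do not tell look-alikes from the thing itself.
- ctrl.spot_in(label, camera): "centre" ([x, y, z] in mm, in world coordinates, good to about 4 mm: the middle of the surface that is visible of it).
The state is a dict: "clock": time; "qpos": joint angles; "qd": joint speeds; "tau": joint torques, N m; "eef_pos": TCP position; "tool_rot": TCP orientation; "force": force on the tool from outside, world axes, zero at the start; "torque": the same for the moment, N m; "width": finger opening in mm.
Only numpy, scipy, OpenCV 4.12 (cv2) and the standard library are available. Lean on these libraries where they do the work, as an engineer would, in place of code of your own. Each camera call takes 0.05 s, during which the arm holds its last target.

## Working session

There is one attempt and no reset: what is moved stays moved. The work goes in short steps, Python scripts to look and compute and a tool call to move; the robot and the scene stay as the last step left them, time stands still between calls to the robot, and variables do not carry over. Pictures are saved under pics/ and viewed, and the job is handed in when it is done.

Besides the shell and the picture viewer there is one more tool, called by a JSON object that holds its "name" and its "arguments". arm_command: Moves the arm, as the interface text tells. Its arguments: {"type":"object","properties":{"series":{"type":"array"}},"required":["series"]}

```bash
ls; mkdir -p pics
cat > h.py <<'E'
from cell import ctrl
import numpy as np, cv2
np.set_printoptions(precision=2,suppress=True)
def K(n):
    c=ctrl.calibration(n); f=240/np.tan(np.radians(c['fovy'])/2); return c,f
def proj(n,p):
    c,f=K(n); T=np.linalg.inv(np.array(c['cam_to_world'])); q=T@np.append(p,1.)
    u=np.array([q[0]/-q[2],-q[1]/-q[2]]); u=u*(1+c['k1']*(u@u)); return u*f+[c['cx'],c['cy']]
def ray(n,px):
    c,f=K(n); d=(np.array(px,float)-[c['cx'],c['cy']])/f; u=d.copy()
    for _ in range(30): u=d/(1+c['k1']*(u@u))
    T=np.array(c['cam_to_world']); return T[:3,3],T[:3,:3]@np.array([u[0],-u[1],-1])
def atz(n,px,z):
    o,d=ray(n,px); return o+d*(z-o[2])/d[2]
def snap(n,fn):
    im=np.array(ctrl.get_image(n)); cv2.imwrite('pics/'+fn,im); return im
E
python3 - <<'E'
from h import *
snap('scene','s0.png');snap('top','t0.png')
for n in('scene','top'):
    print(ctrl.calibration(n))
    for l in ['filter_box','block_top','button_top','tool_stand','pin_grip','release_pin','rod_grip','blocking_can_mid','dark_can_mid','lens_jar_mid','tank_mid','bottle_mid','focuser_mid','tong_bowl']:
        for r in ctrl.spot_in(l,n)[:3]: print(n,l,round(r['conf'],2),np.array(r['centre']),proj(n,r['centre']))
print(ctrl.read_state())
E
```

```text
pics
{'fovy': 42.29985244332323, 'cx': 319.7334901036422, 'cy': 233.40249183664673, 'k1': 0.03240546995978443, 'cam_to_world': array([[   0.53,    0.42,   -0.74, -489.92],
       [  -0.85,    0.25,   -0.47, -653.02],
       [  -0.01,    0.87,    0.49,  762.59],
       [   0.  ,    0.  ,    0.  ,    1.  ]])}
scene filter_box 0.77 [575.1  19.2  46.1] [320.61 239.07]
scene filter_box 0.55 [ 478.7 -318.    94.8] [442.38 283.1 ]
scene block_top 0.88 [514.8  19.7  38.1] [306.38 253.31]
scene button_top 0.23 [485.6 -78.   33.8] [336.83 272.99]
scene tool_stand 0.62 [447.3   8.5  39.8] [293.74 267.64]
scene tool_stand 0.58 [ 459.2 -330.2   42.7] [442.12 312.23]
scene pin_grip 0.78 [ 480.5 -321.9   92.3] [444.54 284.33]
scene release_pin 0.56 [ 473.8 -320.    94. ] [442.34 284.97]
scene rod_grip 0.89 [ 482.3 -367.1   99.7] [467.86 287.58]
scene blocking_can_mid 0.89 [451.2   6.9  34.6] [295.42 269.04]
scene blocking_can_mid 0.8 [360.3 104.8  30.8] [234.17 277.26]
scene blocking_can_mid 0.56 [370.6  15.4  37.4] [270.48 284.44]
scene dark_can_mid 0.58 [484.3 -80.5  35. ] [337.52 273.13]
scene l
[... 1329 characters left out ...]
] [274.53 297.67]
top lens_jar_mid 0.62 [454.1 117.9  45.4] [272.6  269.42]
top tank_mid 0.66 [681.  292.8  99.6] [208.37 189.73]
top bottle_mid 0.84 [ 632.3 -294.9  101. ] [415.86 198.64]
top bottle_mid 0.43 [ 480.4 -316.3   70.5] [425.7  253.14]
top focuser_mid 0.87 [480.1 306.    9.2] [209.35 265.06]
{'clock': 1.5, 'qpos': array([ 1.28,  0.63,  0.04,  1.52, -0.03,  1.  , -0.02]), 'qd': array([ 0., -0., -0., -0., -0.,  0.,  0.]), 'tau': array([ -0.  , -56.33,   1.23, -19.38,   0.01,   0.  ,   0.  ]), 'eef_pos': array([ 146.19, -633.38,  231.33]), 'tool_rot': array([ 2.43,  1.57, -0.48]), 'force': array([0.26, 0.5 , 0.29]), 'torque': array([ 0.01, -0.  , -0.01]), 'width': 85.26790789820362}
```

Run:
```python
import cv2
s=cv2.imread('pics/s0.png');t=cv2.imread('pics/t0.png')
cv2.imwrite('pics/t0z.png',cv2.resize(t[160:335,190:450],None,fx=3,fy=3,interpolation=cv2.INTER_CUBIC)[:600,:800])
cv2.imwrite('pics/s0z.png',cv2.resize(s[170:370,150:500][:,:],(788,450),interpolation=cv2.INTER_CUBIC))
```

```text
(no output)
```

View pics/t0z.png

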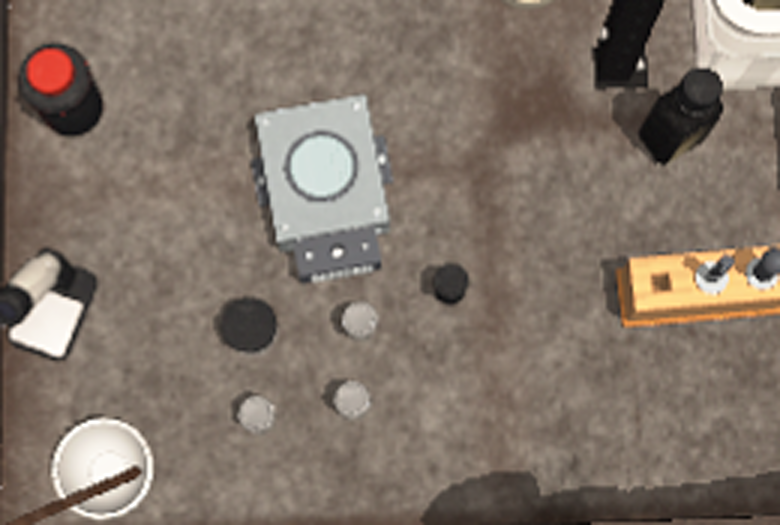

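View pics/s0z.png

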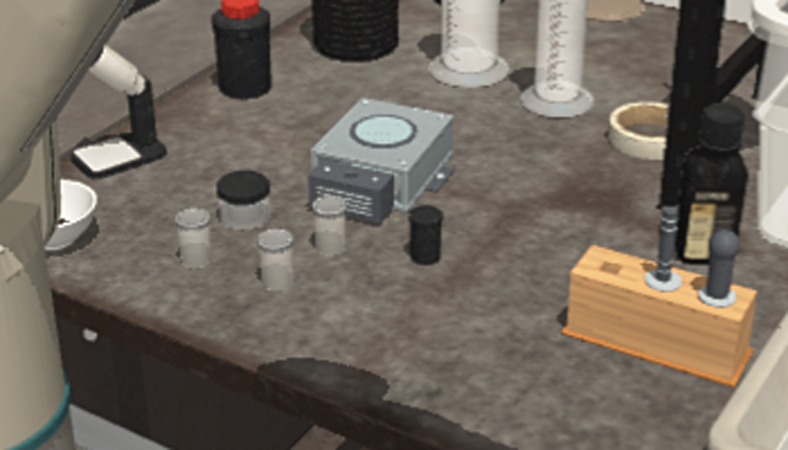

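View pics/t0.png

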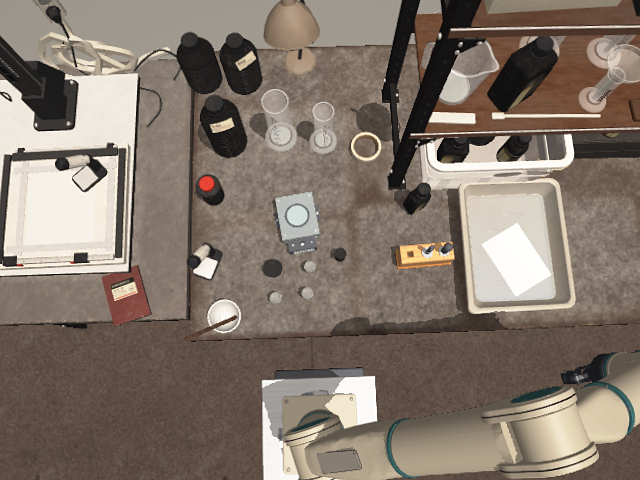

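Run:
```python
import cv2
s=cv2.imread('pics/s0.png');t=cv2.imread('pics/t0.png')
def z(im,x0,y0,x1,y1,k,fn):
    o=cv2.resize(im[y0:y1,x0:x1],None,fx=k,fy=k,interpolation=cv2.INTER_CUBIC); 
    for i in range(0,x1-x0,10): cv2.putText(o,str(x0+i),(i*k,10),0,.35,(0,255,255)); cv2.line(o,(i*k,12),(i*k,18),(0,255,255))
    for i in range(0,y1-y0,10): cv2.putText(o,str(y0+i),(0,i*k+4),0,.35,(0,255,255))
    cv2.imwrite('pics/'+fn,o)
z(t,265,185,345,260,8,'a1.png')
z(s,280,205,360,275,9,'a2.png')
z(t,385,225,465,275,9,'a3.png')
z(s,395,255,490,342,8,'a4.png')
```

```text
(no output)
```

View pics/a1.png

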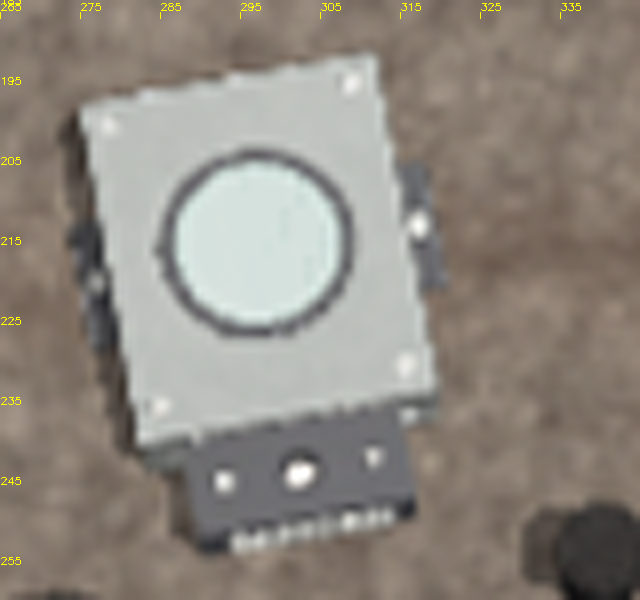

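View pics/a2.png

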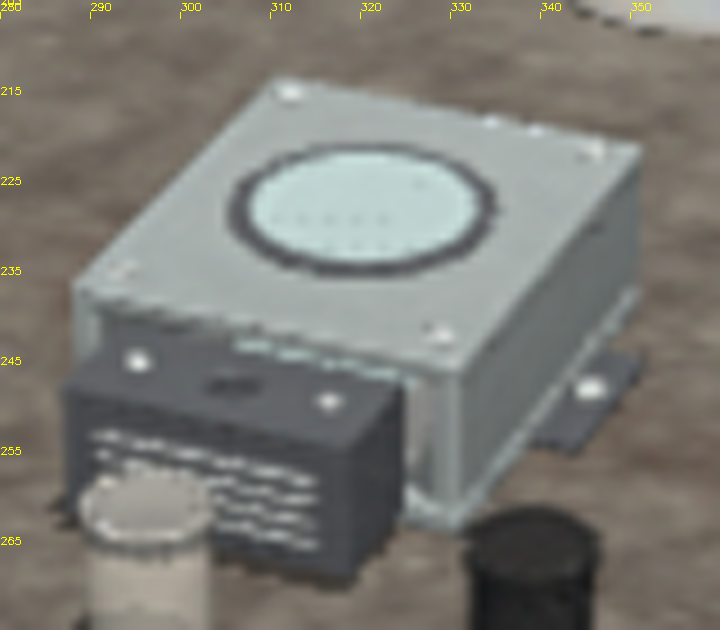

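View pics/a3.png

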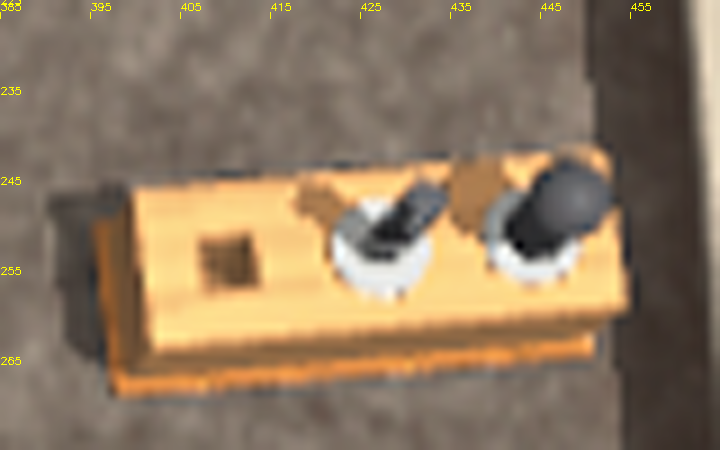

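View pics/a4.png

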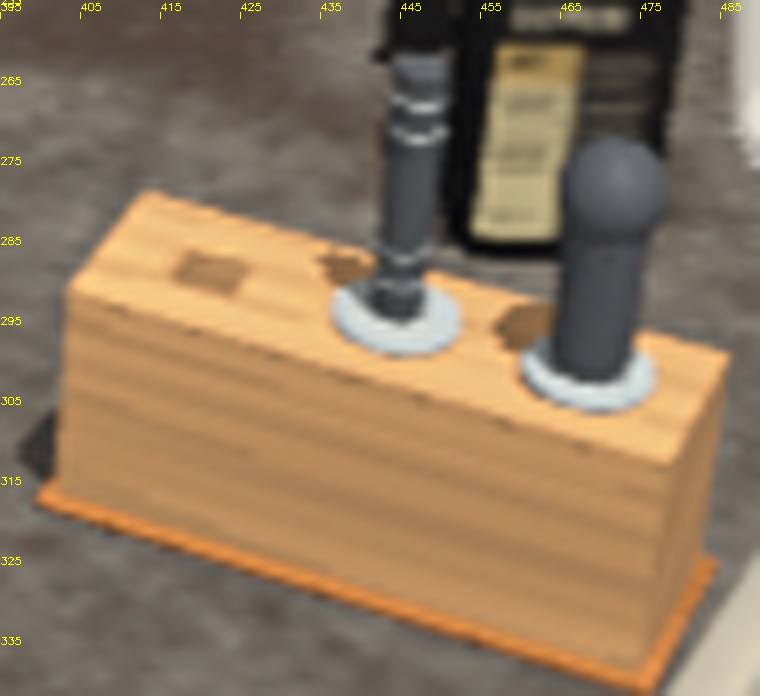

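```bash
cat > fit.py <<'E'
from h import *
from scipy.optimize import least_squares
def P(x0,y0,k,p): return np.array([x0+(p[0]+.5)/k-.5,y0+(p[1]+.5)/k-.5])
def M(q,m): c,s=np.cos(q[2]),np.sin(q[2]); return np.array([q[0]+c*m[0]-s*m[1],q[1]+s*m[0]+c*m[1],m[2]])
def fit(obs,q0,verbose=1):
    g=lambda q:np.concatenate([proj(n,M(q,m))-p for n,m,p in obs])
    r=least_squares(g,q0,loss='soft_l1'); 
    if verbose:
        print('pose',r.x); print(np.array(g(r.x)).reshape(-1,2))
    return r.x
E
python3 - <<'E'
from fit import *
a1=lambda p:P(265,185,8,p); a2=lambda p:P(280,205,9,p);a3=lambda p:P(385,225,9,p);a4=lambda p:P(395,255,8,p)
mb=[(65,55,52),(65,-55,52),(-65,-55,52),(-65,55,52)]
T=[('top',m,a1(p)) for m,p in zip(mb+[(-83,0,44)],[(80,105),(376,55),(437,392),(140,445),(300,472)])]
S=[('scene',m,a2(p)) for m,p in zip(mb+[(-83,0,44)],[(275,80),(640,150),(460,372),(77,285),(235,385)])]
for o in (T,S,T+S): q=fit(o,[590,40,.2]); print('block',M(q,(-83,0,44)))
ms=[(25,75,66),(-25,75,66),(-25,-75,66),(25,-75,66),(0,48,66)]
T=[('top',m,a3(p)) for m,p in zip(ms,[(133,187),(152,352),(628,312),(608,150),(230,263)])]
S=[('scene',m,a4(p)) for m,p in zip(ms,[(145,190),(68,290),(668,463),(728,355),(210,273)])]
for o in (T,S,T+S): q=fit(o,[470,-320,.0]); print('wells',M(q,(0,48,66)),M(q,(0,0,66)))
print('pin collar',atz('top',a3((381,248)),69),atz('scene',a4((396,318)),69))
print('can top', [atz('top',(190+x/3,160+y/3),51) for x,y in((359,319),(351,398),(256,412),(450,283))])
print('can top scene', [atz('scene',(280+146/9,205+508/9),51), atz('scene',(280+532/9,205+550/9),51)])
E
```

```text
pose [608.91  44.41   0.14]
[[ 0.    0.03]
 [ 0.03 -0.21]
 [ 0.37  0.03]
 [-0.22  0.12]
 [-0.17  0.01]]
block [526.78  32.44  44.  ]
pose [608.56  41.81   0.15]
[[-0.   -0.42]
 [ 0.57 -0.34]
 [ 0.19 -0.21]
 [-0.79  0.37]
 [-0.04  0.4 ]]
block [526.51  29.28  44.  ]
pose [609.17  43.21   0.15]
[[ 0.34  0.01]
 [ 0.34 -0.36]
 [ 0.86 -0.15]
 [ 0.29  0.08]
 [ 0.36 -0.11]
 [-0.24 -0.66]
 [ 0.24 -0.53]
 [-0.3  -0.47]
 [-1.18  0.06]
 [-0.51  0.1 ]]
block [527.08  30.93  44.  ]
pose [ 483.43 -320.74    0.04]
[[ 0.24  0.52]
 [ 0.14 -0.53]
 [-0.08 -0.34]
 [-0.24  0.46]
 [-0.06 -0.07]]
wells [ 481.3  -272.79   66.  ] [ 483.43 -320.74   66.  ]
pose [ 483.53 -321.84    0.05]
[[-0.11  0.24]
 [ 0.07  0.  ]
 [ 0.04  0.15]
 [ 0.14  0.02]
 [-0.16 -0.48]]
wells [ 481.06 -273.9    66.  ] [ 483.53 -321.84   66.  ]
pose [ 483.61 -321.47    0.05]
[[ 0.47  0.54]
 [ 0.43 -0.51]
 [ 0.19 -0.51]
 [-0.04  0.3 ]
 [ 0.2  -0.09]
 [-0.17  0.11]
 [-0.07 -0.15]
 [-0.22  0.12]
 [-0.02  0.02]
 [-0.28 -0.6 ]]
wells [ 481.31 -273.53   66.  ] [ 483.61 -321.47   66.  ]
pin collar [ 483.53 -320.21   69.  ] [ 481.12 -322.84   69.  ]
can top [array([458.2 ,  12.09,  51.  ]), array([383.44,  21.96,  51.  ]), array([373.45, 111.09,  51.  ]), array([489.79, -75.46,  51.  ])]
can top scene [array([456.54,   7.83,  51.  ]), array([488.6 , -81.83,  51.  ])]
```

```bash
cat >> h.py <<'E'
from scipy.spatial.transform import Rotation as Rn
def st():
    s=ctrl.read_state(); R=Rn.from_euler('xyz',s['tool_rot']).as_matrix()
    print('t%.2f'%s['clock'],s['eef_pos'],'w%.1f'%s['width'],'F',s['force'],'q',np.array(s['qpos'])); print('toolx',R[:,0],'tooly',R[:,1],'yaw_of_y',np.degrees(np.arctan2(R[1,1],R[0,1]))); return s,R
E
python3 -c "
from h import *
st()"
```

```text
t1.50 [ 146.19 -633.38  231.33] w85.3 F [0.26 0.5  0.29] q [ 1.28  0.63  0.04  1.52 -0.03  1.   -0.02]
toolx [ 0. -0. -1.] tooly [ 0.22 -0.97  0.  ] yaw_of_y -77.00691915584302
```

{"name": "arm_command", "arguments": {"series": [[0.7,1.9,2.7,0,0,0,-1],[0.7,1.9,2.7,0,0,0,-1],[0.7,1.9,2.7,0,0,0,-1],[0.7,1.9,2.7,0,0,0,-1],[0.7,1.9,2.7,0,0,0,-1],[0.7,1.9,2.7,0,0,0,-1],[0.7,1.9,2.7,0,0,0,-1],[0.7,1.9,2.7,0,0,0,-1],[0.7,1.9,2.7,0,0,0,-1],[0.7,1.9,2.7,0,0,0,-1],[0.7,1.9,2.7,0,0,0,-1],[0.7,1.9,2.7,0,0,0,-1],[0.7,1.9,2.7,0,0,0,-1],[0.7,1.9,2.7,0,0,0,0],[0.7,1.9,2.7,0,0,0,0],[0.7,1.9,2.7,0,0,0,0]]}}

```text
clock: 2.83
eef_pos: [451.1, -199.9, 231.6]
tool_rot: [2.741, 1.57, -0.4]
force: [0.4, -0.1, -0.5]
width: 59.6
```

```bash
python3 -c "
from h import *
st()"
```

```text
t2.83 [ 451.08 -199.95  231.62] w59.6 F [ 0.35 -0.1  -0.47] q [ 0.32  0.41  0.06  1.95 -0.03  0.79 -1.18]
toolx [ 0. -0. -1.] tooly [-0. -1.  0.] yaw_of_y -90.0040000628295
```

{"name": "arm_command", "arguments": {"series": [[0.7,0.1,3,-1.5,0,0,0],[0.7,0.1,3,-1.5,0,0,0],[0.7,0.1,3,-1.5,0,0,0],[0.7,0.1,3,-1.5,0,0,0],[0.7,0.1,3,-1.5,0,0,0],[0.7,0.1,3,-1.5,0,0,0],[0.7,0,3,-1.5,0,0,0],[0.7,0,0,0,0,0,0]]}}

```text
clock: 3.5
eef_pos: [454.9, 15.4, 124.3]
tool_rot: [-0.737, 1.566, 2.414]
force: [-0.8, -1.0, 0.1]
width: 59.8
```

```bash
cat >> h.py <<'E'
def z(n,fn,x0,y0,x1,y1,k,marks=()):
    im=np.array(ctrl.get_image(n)); cv2.imwrite('pics/full_'+fn,im)
    o=cv2.resize(im[y0:y1,x0:x1],None,fx=k,fy=k,interpolation=cv2.INTER_CUBIC)
    for i in range(0,x1-x0,10): cv2.putText(o,str(x0+i),(i*k,10),0,.35,(0,255,255)); cv2.line(o,(i*k,12),(i*k,18),(0,255,255))
    for i in range(0,y1-y0,10): cv2.putText(o,str(y0+i),(0,i*k+4),0,.35,(0,255,255))
    for m in marks:
        p=proj(n,m); a=((p+.5-[x0,y0])*k-.5).astype(int); cv2.drawMarker(o,tuple(int(v) for v in a),(0,0,255),0,10,1)
    cv2.imwrite('pics/'+fn,o)
E
python3 -c "
from h import *
s,R=st()
z('scene','c1.png',260,215,350,290,8,[s['eef_pos']])"
```

```text
t3.50 [454.92  15.39 124.29] w59.8 F [-0.77 -1.04  0.08] q [-0.12  0.54  0.04  2.15 -0.06  0.46 -1.6 ]
toolx [-0.  0. -1.] tooly [ 0.01 -1.   -0.  ] yaw_of_y -89.46331180350961
```

View pics/c1.png

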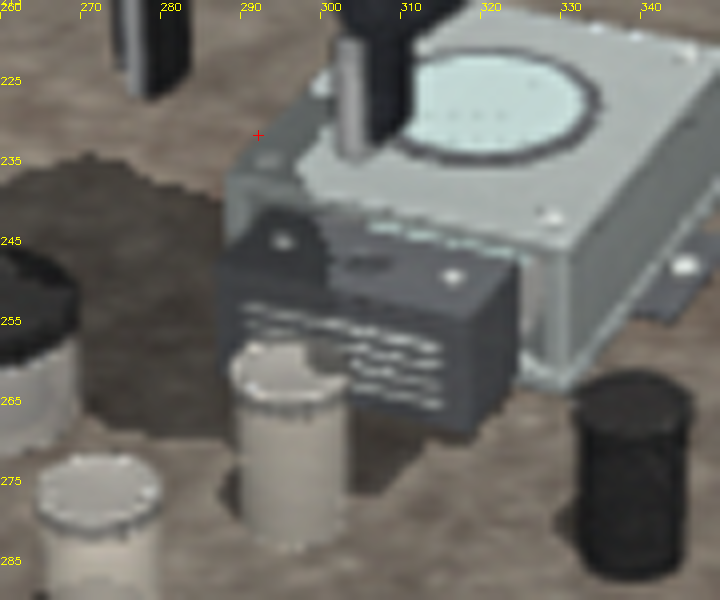

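{"name": "arm_command", "arguments": {"series": [[0.7,0,0,-1.5,0,0,0],[0.7,0,0,-1.5,0,0,0],[0.7,0,0,0,0,0,0],[0.7,0,0,0,0,0,0]]}}

```text
clock: 3.88
eef_pos: [456.1, 7.5, 96.4]
tool_rot: [0.66, 1.57, -2.483]
force: [0.4, -1.1, -0.1]
width: 59.7
```

{"name": "arm_command", "arguments": {"series": [[0.7,0.1,0,-1.4,0,0,0],[0.7,0,0,-2,0,0,0],[0.7,0,0,-2,0,0,0],[0.7,0,0,-1.4,0,0,0],[0.7,0,0,-1,0,0,0],[0.7,0,0,-0.4,0,0,0],[0.7,0,0,0,0,0,0],[0.7,0,0,0,0,0,0]]}}

```text
clock: 4.55
eef_pos: [458.4, 8.7, 22.0]
tool_rot: [-0.088, 1.563, 3.052]
force: [0.6, -0.9, -0.4]
width: 59.5
```

```bash
python3 -c "
from h import *
s,R=st()
z('scene','c2.png',260,215,350,290,8,[s['eef_pos']])"
```

```text
t4.55 [458.44   8.73  22.02] w59.5 F [ 0.59 -0.94 -0.39] q [-0.18  0.76  0.15  2.18 -0.46  0.24 -1.19]
toolx [-0.01  0.   -1.  ] tooly [-0. -1. -0.] yaw_of_y -90.06770850706377
```

View pics/c2.png

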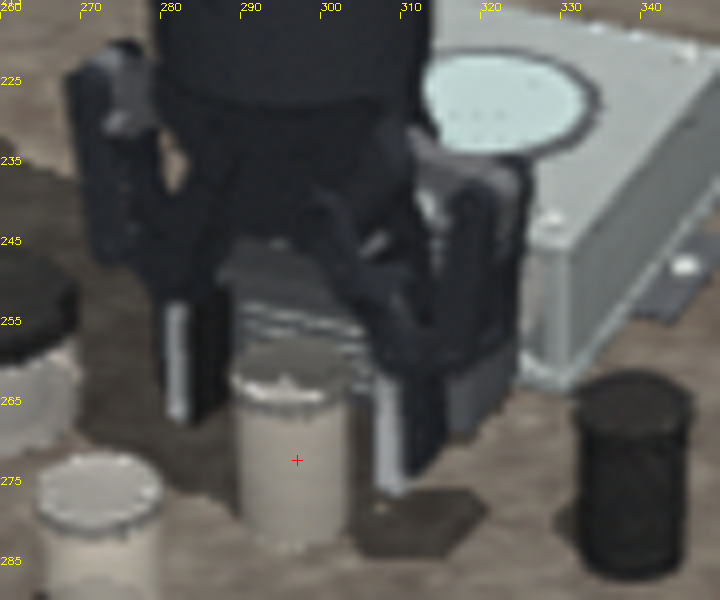

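{"name": "arm_command", "arguments": {"series": [[0.3,0,0,0,0,0,0],[0.2,0,0,0,0,0,0],[0.1,0,0,0,0,0,0],[0,0,0,0,0,0,0],[0,0,0,0,0,0,0],[0,0,0,0,0,0,0]]}}

```text
clock: 5.1
eef_pos: [458.2, 9.2, 22.0]
tool_rot: [-0.215, 1.562, 2.926]
force: [-0.5, 0.7, 5.7]
width: 31.3
```

```bash
python3 -c "
from h import *
s,R=st()
z('scene','c3.png',260,215,350,290,8,[s['eef_pos']])"
```

```text
t5.10 [458.21   9.18  21.98] w31.3 F [-0.54  0.74  5.74] q [-0.18  0.76  0.15  2.19 -0.47  0.24 -1.19]
toolx [-0.01  0.   -1.  ] tooly [-0. -1. -0.] yaw_of_y -90.02746511642358
```

View pics/c3.png

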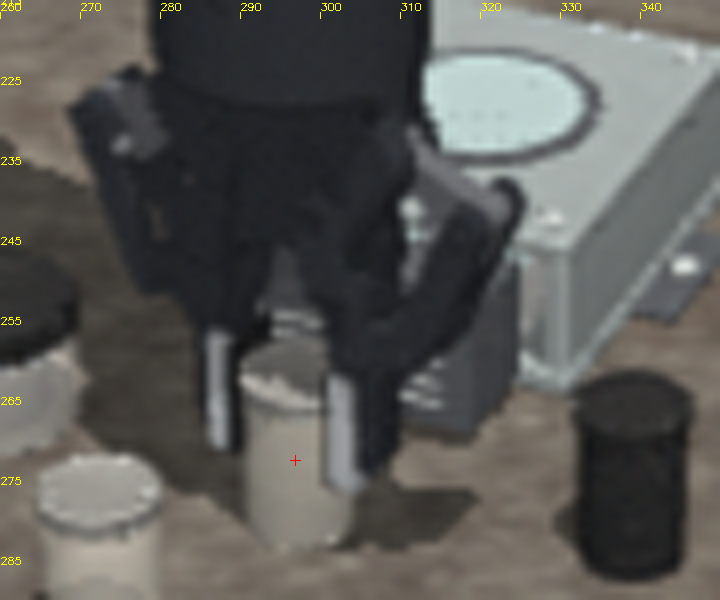

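{"name": "arm_command", "arguments": {"series": [[0,0,0,0.5,0,0,0],[0,0,0,0.8,0,0,0],[0,0,0,1,0,0,0],[0,0,0,1.5,0,0,0],[0,0,0,2,0,0,0],[0,0,0,2,0,0,0],[0,0,0,0,0,0,0]]}}

```text
clock: 5.73
eef_pos: [459.6, 8.9, 102.6]
tool_rot: [-0.344, 1.567, 2.797]
force: [0.1, 0.4, 0.4]
width: 31.0
```

```bash
python3 -c "
from h import *
s,R=st()
z('scene','c4.png',260,195,350,290,6,[s['eef_pos']])"
```

```text
t5.73 [459.58   8.88 102.61] w31.0 F [0.1  0.36 0.43] q [-0.28  0.6   0.29  2.15 -0.4   0.44 -1.24]
toolx [-0.  0. -1.] tooly [-0. -1. -0.] yaw_of_y -90.03977156103835
```

View pics/c4.png

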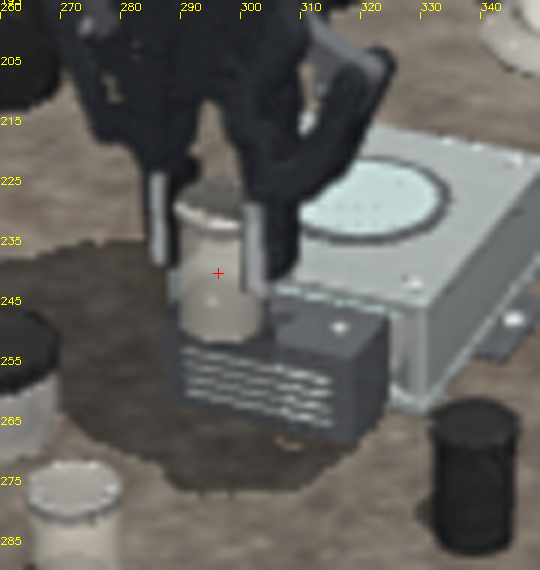

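{"name": "arm_command", "arguments": {"series": [[0,0,-1.4,0,0,0,0],[0,0,-2.5,0,0,0,0],[0,0,-3,0,0,0,0],[0,0,-3,0,0,0,0],[0,0,-3,0,0,0,0],[0,0,-2.5,0,0,0,0],[0,0,-1.5,0,0,0,0],[0,0,-0.5,-1,0,0,0],[0,0,0,-2,0,0,0],[0,0,0,-2,0,0,0],[0,0,0,-1,0,0,0],[0,0,0,0,0,0,0],[0,0,0,0,0,0,0]]}}

```text
clock: 6.87
eef_pos: [457.1, -164.0, 38.6]
tool_rot: [-0.199, 1.559, 2.943]
force: [0.5, -0.7, -0.5]
width: 31.0
```

{"name": "arm_command", "arguments": {"series": [[0,0,0,-0.6,0,0,0],[0,0,0,-0.5,0,0,0],[0,0,0,-0.3,0,0,0],[0,0,0,0,0,0,0],[0,0,0,0,0,0,0]]}}

```text
clock: 7.28
eef_pos: [457.8, -164.9, 25.4]
tool_rot: [-0.129, 1.562, 3.012]
force: [-0.3, 0.8, -0.1]
width: 31.7
```

```bash
python3 -c "
from h import *
s,R=st()"
```

```text
t7.28 [ 457.79 -164.89   25.38] w31.7 F [-0.29  0.77 -0.08] q [ 0.18  0.77  0.16  2.11 -0.38  0.3  -0.91]
toolx [-0.01  0.   -1.  ] tooly [-0. -1. -0.] yaw_of_y -90.02180700128511
```

{"name": "arm_command", "arguments": {"series": [[0,0,0,-0.2,0,0,0],[0,0,0,-0.1,0,0,0],[0,0,0,0,0,0,0],[0,0,0,0,0,0,0]]}}

```text
clock: 7.62
eef_pos: [457.7, -164.9, 22.3]
tool_rot: [-0.128, 1.561, 3.013]
force: [0.2, -0.2, 0.1]
width: 31.3
```

{"name": "arm_command", "arguments": {"series": [[0,0,0,-0.1,0,0,0],[0,0,0,0,0,0,0],[0.45,0,0,0,0,0,0],[0.55,0,0,0,0,0,0],[0.65,0,0,0,0,0,0],[0.7,0,0,0,0,0,0],[0.7,0,0,0,0,0,0]]}}

```text
clock: 8.2
eef_pos: [457.7, -164.9, 21.2]
tool_rot: [-0.133, 1.561, 3.009]
force: [-0.1, -0.2, 0.5]
width: 59.8
```

```bash
python3 -c "
from h import *
s,R=st()
z('scene','c5.png',310,215,420,315,6,[s['eef_pos']])"
```

```text
t8.20 [ 457.68 -164.9    21.22] w59.8 F [-0.12 -0.16  0.54] q [ 0.18  0.77  0.16  2.11 -0.39  0.29 -0.9 ]
toolx [-0.01  0.   -1.  ] tooly [-0. -1. -0.] yaw_of_y -90.02521484258054
```

View pics/c5.png

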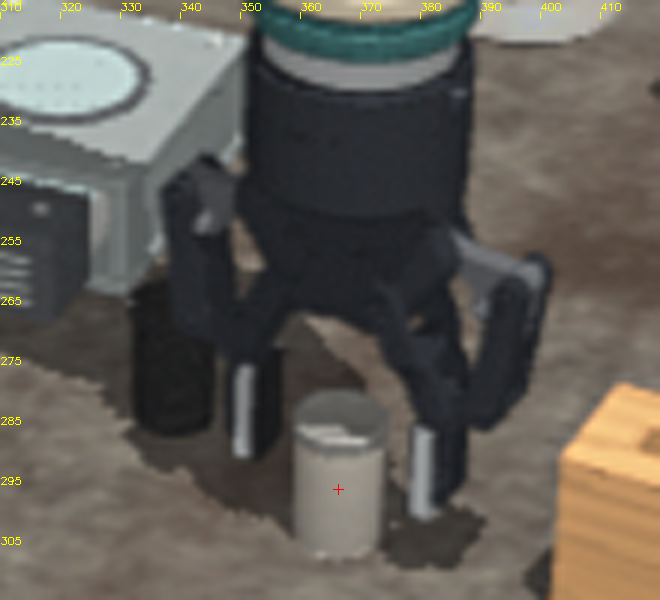

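{"name": "arm_command", "arguments": {"series": [[0.7,0,0,1.5,0,0,0],[0.7,0,0,3,0,0,0],[0.7,0,0,3,0,0,0],[0.7,0,0,3,0,0,7],[0.7,0,0,3,0,0,7],[0.7,0,0,2.5,0,0,7],[0.7,0.5,-2,2,0,0,7],[0.7,0.5,-2,0,0,0,7],[0.7,0.5,-2,0,0,0,7],[0.7,0.5,-2,0,0,0,7],[0.7,0.5,-2,0,0,0,7],[0.7,0,-2,0,0,0,7],[0.7,0,-2,0,0,0,7],[0.7,0,-1.7,0,0,0,7],[0.7,0,0,0,0,0,7],[0.7,0,0,0,0,0,7],[0.7,0,0,0,0,0,7],[0.7,0,0,0,0,0,0],[0.7,0,0,0,0,0,0],[0.7,0,0,0,0,0,0]]}}

```text
clock: 9.92
eef_pos: [482.6, -321.9, 201.2]
tool_rot: [-0.158, 1.562, -1.592]
force: [0.5, -0.6, 0.0]
width: 59.8
```

```bash
python3 -c "
from h import *
s,R=st()
print([ (r['conf'],np.array(r['centre'])) for r in ctrl.spot_in('blocking_can_mid','scene')])
z('scene','p1.png',330,195,500,340,4,[s['eef_pos']])"
```

```text
t9.92 [ 482.59 -321.88  201.19] w59.8 F [ 0.53 -0.6   0.05] q [ 0.63  0.56 -0.14  1.75  0.11  0.83  0.57]
toolx [-0.   -0.01 -1.  ] tooly [ 0.99  0.14 -0.  ] yaw_of_y 7.802240922414842
[(0.93, array([368.5,  17.1,  35.4])), (0.78, array([ 452.1, -167.8,   39. ]))]
```

View pics/p1.png

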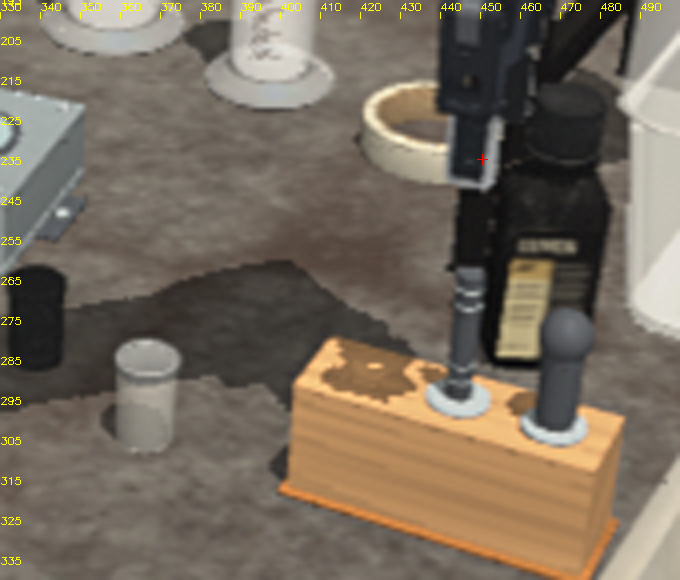

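{"name": "arm_command", "arguments": {"series": [[0.7,0,0,-1.5,0,0,0],[0.7,0,0,-2,0,0,0],[0.7,0,0,-2,0,0,0],[0.7,0,0,-2,0,0,0],[0.7,0,0,-1.5,0,0,0],[0.7,0,0,-1.3,0,0,0],[0.7,0,0,-0.7,0,0,0],[0.7,0,0,0,0,0,0],[0.7,0,0,0,0,0,0]]}}

```text
clock: 10.77
eef_pos: [482.9, -321.8, 91.4]
tool_rot: [-0.145, 1.561, -1.577]
force: [-0.2, -0.7, -0.2]
width: 60.0
```

```bash
python3 -c "
from h import *
s,R=st()
print(proj('scene',[482.5,-321.5,140]))
z('scene','p2.png',410,215,490,310,6,[s['eef_pos'],[482.5,-321.5,69]])
z('top','p2t.png',385,205,465,275,8,[s['eef_pos']])"
```

```text
t10.77 [ 482.93 -321.83   91.4 ] w60.0 F [-0.24 -0.68 -0.16] q [ 0.61  0.71 -0.12  1.84  0.15  0.59  0.53]
toolx [-0.   -0.01 -1.  ] tooly [ 0.99  0.14 -0.  ] yaw_of_y 7.9633442001910115
[446.97 262.74]
```

View pics/p2.png

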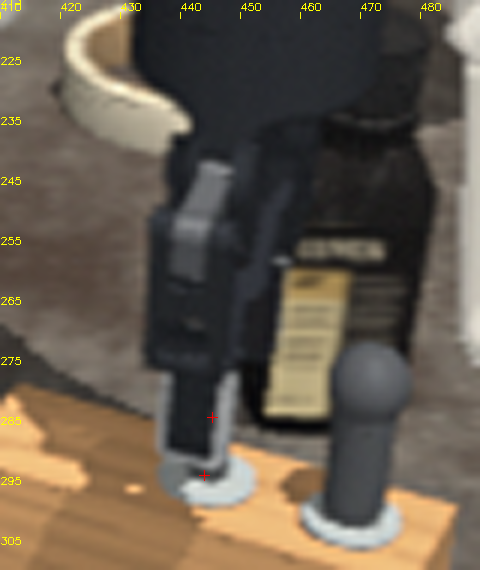

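View pics/p2t.png

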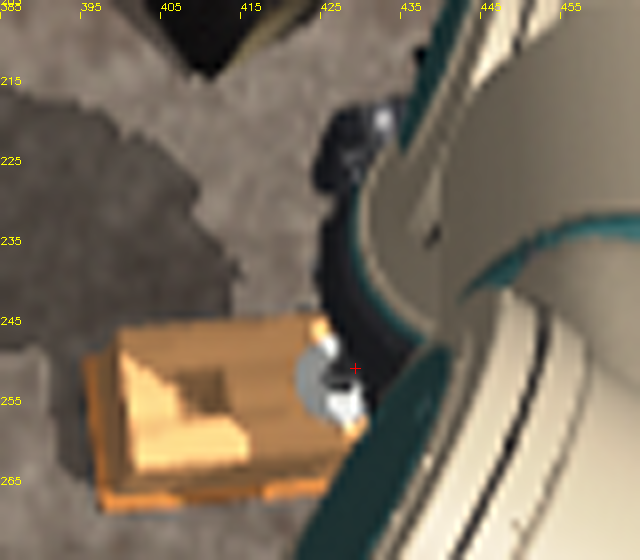

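{"name": "arm_command", "arguments": {"series": [[0.5,0,0,-0.4,0,0,0],[0.3,0,0,0,0,0,0],[0.2,0,0,0,0,0,0],[0.1,0,0,0,0,0,0],[0,0,0,0,0,0,0],[0,0,0,0,0,0,0],[0,0,0,0,0,0,0],[0,0,0,0,0,0,0]]}}

```text
clock: 11.53
eef_pos: [482.8, -322.0, 87.5]
tool_rot: [-0.109, 1.561, -1.541]
force: [0.0, -0.1, 1.3]
width: 11.5
```

```bash
python3 -c "
from h import *
s,R=st()
z('scene','p3.png',410,215,490,310,6,[s['eef_pos'],[482.5,-321.5,69]])"
```

```text
t11.53 [ 482.83 -321.97   87.46] w11.5 F [ 0.04 -0.12  1.33] q [ 0.61  0.72 -0.11  1.84  0.15  0.58  0.53]
toolx [ 0.   -0.01 -1.  ] tooly [ 0.99  0.14 -0.  ] yaw_of_y 7.973844803374733
```

View pics/p3.png

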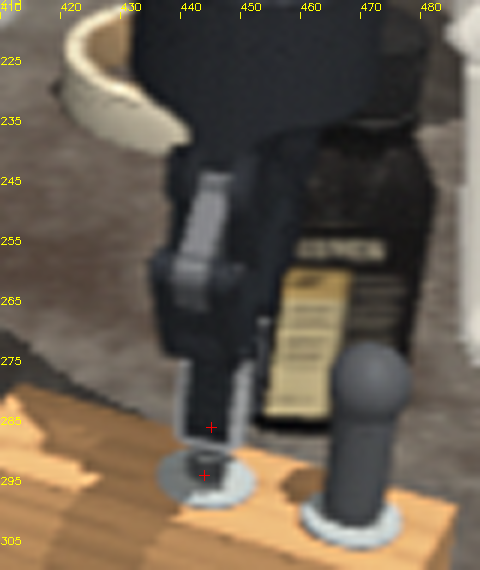

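{"name": "arm_command", "arguments": {"series": [[0,0,0,0.5,0,0,0],[0,0,0,1,0,0,0],[0,0,0,1.5,0,0,0],[0,0,0,2,0,0,0],[0,0,0,2,0,0,0],[0,0,0,1.5,0,0,0],[0,0,0,0.5,0,0,0],[0,0,0,0,0,0,0],[0,0,0,0,0,0,0]]}}

```text
clock: 12.33
eef_pos: [482.5, -321.9, 177.3]
tool_rot: [-0.14, 1.561, -1.572]
force: [0.3, -0.2, -0.5]
width: 11.4
```

```bash
python3 -c "
from h import *
s,R=st(); e=np.array(s['eef_pos'])
z('scene','p4.png',400,190,490,310,5,[e,e-[0,0,79],e-[0,0,18]])
z('top','p4t.png',385,205,465,275,8,[e,e-[0,0,79]])"
```

```text
t12.33 [ 482.49 -321.85  177.29] w11.4 F [ 0.28 -0.16 -0.54] q [ 0.63  0.59 -0.14  1.78  0.12  0.78  0.56]
toolx [-0.   -0.01 -1.  ] tooly [ 0.99  0.14 -0.  ] yaw_of_y 7.972819766132962
```

View pics/p4.png

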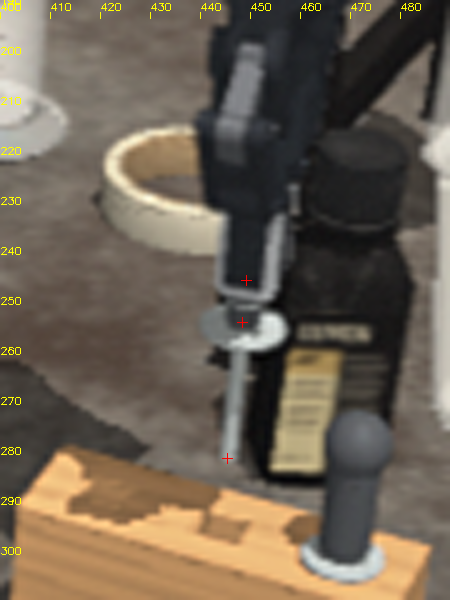

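View pics/p4t.png

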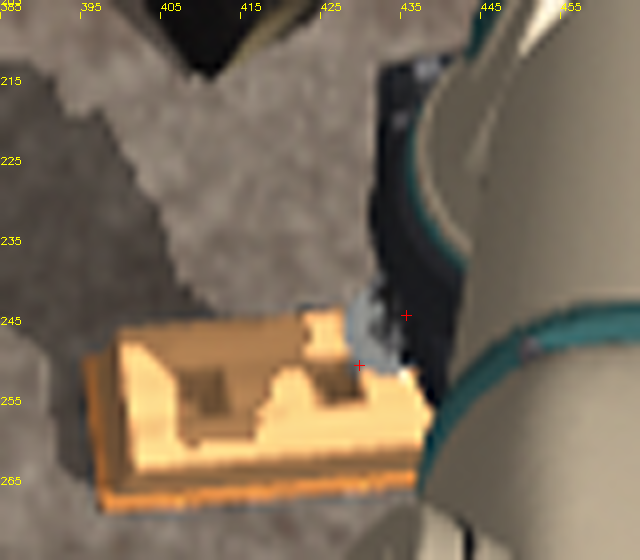

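{"name": "arm_command", "arguments": {"series": [[0,0.2,1.2,0,0,0,0],[0,0.4,2.5,0,0,0,0],[0,0.4,3,0,0,0,0],[0,0.4,3,0,0,0,0],[0,0.4,3,0,0,0,0],[0,0.4,3,0,0,0,0],[0,0.4,3,0,0,0,0],[0,0.4,3,0,0,0,0],[0,0.4,3,0,0,0,0],[0,0.4,3,0,0,0,0],[0,0.4,3,0,0,0,0],[0,0.2,2,-1,0,0,0],[0,0,1.5,-1.5,0,0,0],[0,0,1,-1,0,0,0],[0,0,0,0,0,0,0],[0,0,0,0,0,0,0],[0,0,0,0,0,0,0]]}}

```text
clock: 13.85
eef_pos: [526.8, 28.8, 142.4]
tool_rot: [-0.147, 1.561, -1.58]
force: [-0.5, -0.4, 0.4]
width: 11.4
```

```bash
python3 -c "
from h import *
s,R=st(); e=np.array(s['eef_pos'])
z('scene','b1.png',275,180,355,280,6,[e,e-[0,0,79]])
z('top','b1t.png',265,175,345,265,6,[e,e-[0,0,79]])"
```

```text
t13.85 [526.75  28.75 142.44] w11.4 F [-0.53 -0.42  0.45] q [-0.04  0.58 -0.11  1.94  0.12  0.62 -0.09]
toolx [-0.   -0.01 -1.  ] tooly [ 0.99  0.14 -0.  ] yaw_of_y 7.889141555171791
```

View pics/b1.png

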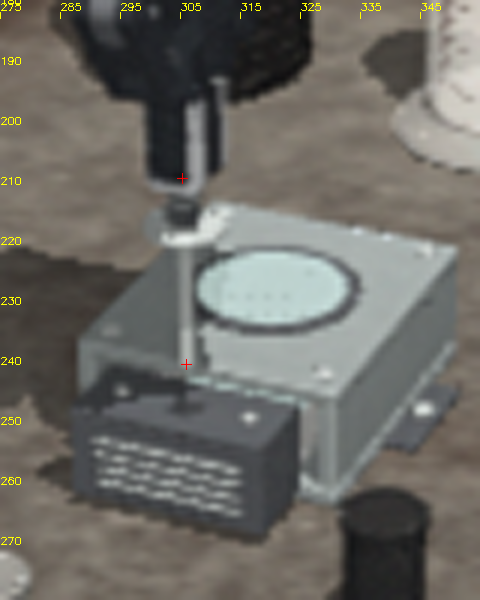

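View pics/b1t.png

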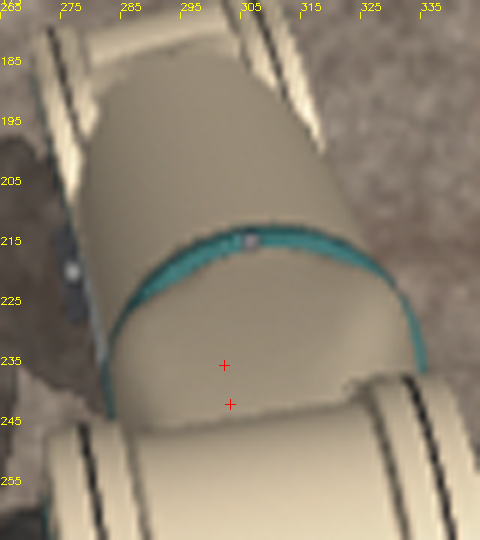

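```bash
python3 -c "
from h import *
im=cv2.imread('pics/s0.png'); g=cv2.cvtColor(im,6)
print(g[242:254,298:316])
for p in [(306.1,247.4),(306.1,247.9)]: print(atz('scene',p,44))
print(proj('scene',[526.75,28.75,44]),proj('scene',[526.75,28.75,63.5]))
import numpy as np
th=np.arange(0,6.28,.785)
print(np.array([proj('scene',[527+6.5*np.cos(t),29.3+6.5*np.sin(t),44]) for t in th]))
im=cv2.imread('pics/t0.png'); g=cv2.cvtColor(im,6)
print(g[238:250,294:312])
print(proj('top',[527,29.3,44]),proj('top',[527,32.5,44]))
"
```

```text
[[ 97  96 103 106 109 108 110 105 129 130 131 137 131 132 124 143 165 175]
 [ 99  98  99  98  98  97  98 103 144 171 171 168 137 136 130 134 134 132]
 [ 97  98  99  98  99  98  97  96 101 103 104 119 126 164 175 169 152 131]
 [ 98  99  99  99  99  98 101 101  97  96  97  98 100 103 104 104 117 126]
 [100 100 101 101 100 101 107 109 102  98  96  97  98  97  96  98  98  98]
 [ 99 100 100 101  96  84  72  78  76  75  81  92  98  98  98  98  96  97]
 [ 99  99 101 101  93  79  76  80  79  77  82  98 100 100 101  99  97 106]
 [100  99  99 101 101  99  98  92  93  98 102 103 101 101 102 100 104 145]
 [ 85  92  97  99 100 101 101 100 100 101 101 101 101 101 101 100  99 110]
 [ 72  75  71  77  83  91  93  98 101 100  99 100 100 100 101 100 100  98]
 [ 73  74  73  68  73  76  68  67  79  87  91  97 100  99 100  99  99  99]
 [ 80  76  73  70  72  73  73  67  74  73  70  72  80  82  88  93  98 100]]
[528.32  29.16  44.  ]
[526.43  27.92  44.  ]
[305.88 247.74] [305.71 240.34]
[[307.28 246.41]
 [305.16 246.24]
 [303.36 246.89]
 [302.95 247.98]
 [304.17 248.87]
 [306.31 249.04]
 [308.11 248.38]
 [
[... 248 characters left out ...]
10 110 110 110 111 104  89  82  83 100 110 112 112 111 112 130 193]
 [109 110 109 110 111 109  83  95 113  84  76 104 113 112 112 111 114 199]
 [107 110 111 111 111 106  85 201 228 231 131 101 114 113 113 113 103 137]
 [131 109 111 112 112 101 129 243 255 237 128 102 114 114 113 113 112 111]
 [137 109 111 112 112 107 121 189 204 147 101 109 113 113 112 112 111 111]
 [119 109 111 112 111 111 104 115 112 102 108 112 112 112 112 112 111 111]
 [109 111 111 111 111 111 111 110 110 111 111 112 112 113 113 112 111 104]
 [112 111 112 111 112 112 112 112 112 112 112 105  96  93  83  77  96 125]
 [112 111 111 111 112 111 104  95  91  86  99 125 112 114 187 167 145 187]]
[302.98 243.46] [301.87 243.5 ]
```

{"name": "arm_command", "arguments": {"series": [[0,0,0.2,0,0,0,0],[0,0,0,-0.7,0,0,0],[0,0,0,-0.6,0,0,0],[0,0,0,-0.4,0,0,0],[0,0,0,-0.3,0,0,0],[0,0,0,-0.2,0,0,0],[0,0,0,0,0,0,0],[0,0,0,0,0,0,0]]}}

```text
clock: 14.62
eef_pos: [526.7, 32.1, 120.1]
tool_rot: [-0.166, 1.561, -1.597]
force: [-0.0, 0.5, 0.2]
width: 11.5
```

```bash
python3 -c "
from h import *
s,R=st(); e=np.array(s['eef_pos'])
z('scene','b2.png',285,195,335,270,8,[e-[0,0,79.5-4]])"
```

```text
t14.62 [526.67  32.1  120.13] w11.5 F [-0.05  0.46  0.21] q [-0.05  0.62 -0.1   1.96  0.13  0.57 -0.1 ]
toolx [-0.   -0.01 -1.  ] tooly [ 0.99  0.14 -0.  ] yaw_of_y 7.983120187098968
```

View pics/b2.png

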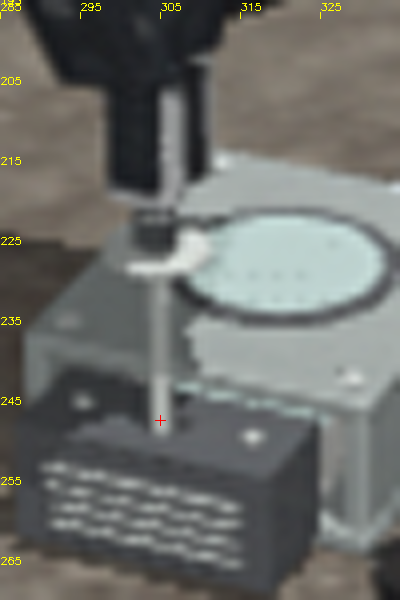

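{"name": "arm_command", "arguments": {"series": [[0,0,-0.1,0,0,0,0],[0,0,0,-0.3,0,0,0],[0,0,0,-0.3,0,0,0],[0,0,0,0,0,0,0],[0,0,0,0,0,0,0]]}}

```text
clock: 15.08
eef_pos: [526.6, 31.1, 114.1]
tool_rot: [-0.18, 1.561, -1.612]
force: [-0.1, 0.3, -0.6]
width: 11.4
```

```bash
python3 -c "
from h import *
s,R=st(); e=np.array(s['eef_pos'])
z('scene','b3.png',285,195,335,270,8,[e-[0,0,79.5-8]])"
```

```text
t15.08 [526.58  31.06 114.07] w11.4 F [-0.1   0.3  -0.62] q [-0.05  0.63 -0.1   1.96  0.13  0.56 -0.1 ]
toolx [-0.   -0.01 -1.  ] tooly [ 0.99  0.14 -0.  ] yaw_of_y 7.980868468685936
```

View pics/b3.png

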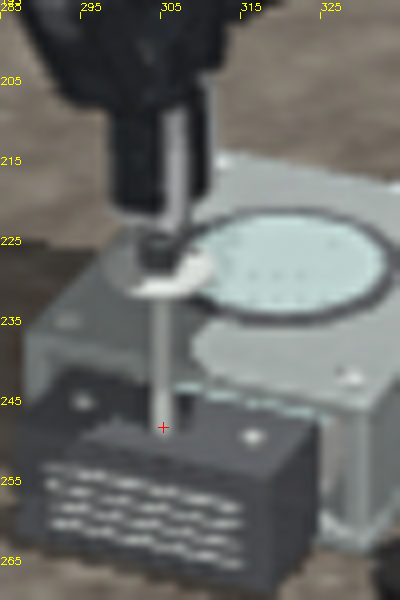

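{"name": "arm_command", "arguments": {"series": [[0,0,0,-0.3,0,0,0],[0,0,0,-0.3,0,0,0],[0,0,0,-0.2,0,0,0],[0,0,0,0,0,0,0],[0,0,0,0,0,0,0],[0,0,0,0,0,0,0]]}}

```text
clock: 15.63
eef_pos: [527.2, 31.2, 106.6]
tool_rot: [-0.036, 1.562, -1.468]
force: [0.9, -0.6, 3.3]
width: 11.7
```

{"name": "arm_command", "arguments": {"series": [[0,0,0,-0.1,0,0,0],[0,0,0,0,0,0,0],[0,-0.3,-0.04,0,0,0,0],[0,-0.3,-0.04,0,0,0,0],[0,-0.4,-0.06,0,0,0,0],[0,-0.4,-0.06,0,0,0,0],[0,-0.4,-0.06,0,0,0,0],[0,0,0,0,0,0,0]]}}

```text
clock: 16.3
eef_pos: [507.3, 28.2, 105.3]
tool_rot: [-0.292, 1.561, -1.724]
force: [0.2, 0.1, 4.6]
width: 11.7
```

```bash
python3 -c "
from h import *
s,R=st(); e=np.array(s['eef_pos'])
z('scene','b4.png',275,195,345,280,7,[e-[0,0,79.5-17]])"
```

```text
t16.30 [507.34  28.24 105.31] w11.7 F [0.24 0.13 4.61] q [-0.05  0.62 -0.1   2.02  0.13  0.51 -0.11]
toolx [-0.   -0.01 -1.  ] tooly [ 0.99  0.14 -0.  ] yaw_of_y 7.977789429583061
```

View pics/b4.png

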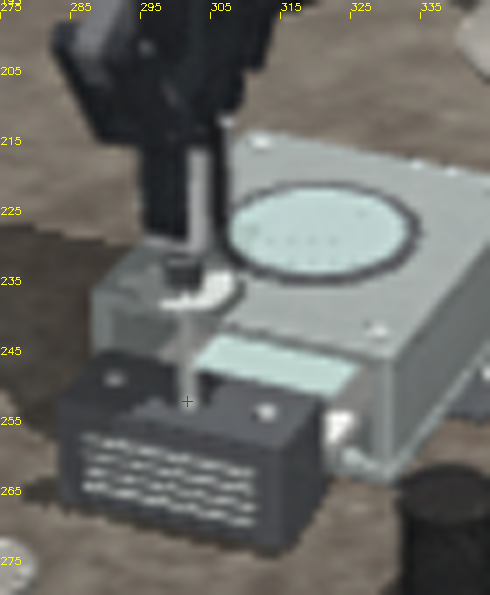

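{"name": "arm_command", "arguments": {"series": [[0,-0.4,-0.06,0,0,0,0],[0,-0.4,-0.06,0,0,0,0],[0,-0.4,-0.06,0,0,0,0],[0,-0.4,-0.06,0,0,0,0],[0,-0.4,-0.06,0,0,0,0],[0,-0.4,-0.06,0,0,0,0],[0,-0.4,-0.06,0,0,0,0],[0,-0.4,-0.06,0,0,0,0],[0,-0.4,-0.06,0,0,0,0],[0,-0.4,-0.05,0,0,0,0],[0,0,0,0,0,0,0],[0,0,0,0,0,0,0]]}}

```text
clock: 17.35
eef_pos: [467.8, 22.4, 105.2]
tool_rot: [-0.312, 1.561, -1.743]
force: [0.8, -1.0, 5.5]
width: 11.2
```

```bash
python3 -c "
from h import *
s,R=st(); e=np.array(s['eef_pos'])
z('scene','b5.png',265,195,345,290,7,[e-[0,0,79.5-17]])"
```

```text
t17.35 [467.76  22.38 105.21] w11.2 F [ 0.79 -1.03  5.54] q [-0.05  0.59 -0.09  2.12  0.14  0.44 -0.12]
toolx [-0.   -0.01 -1.  ] tooly [ 0.99  0.14 -0.  ] yaw_of_y 7.97471851467069
```

View pics/b5.png

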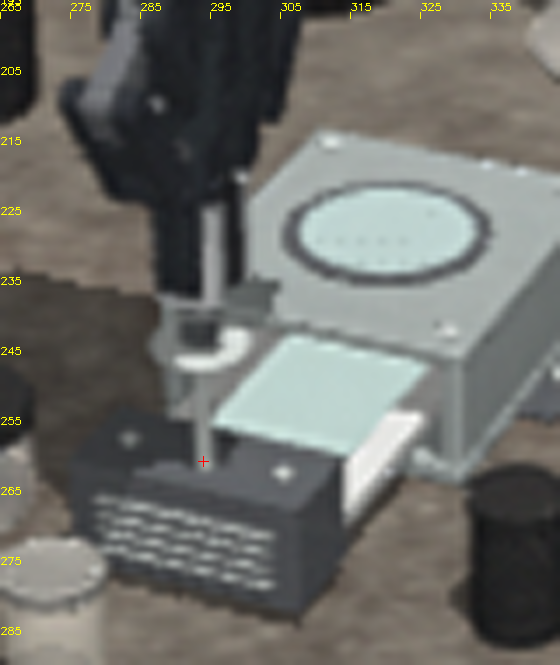

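{"name": "arm_command", "arguments": {"series": [[0,-0.2,-0.03,0,0,0,0],[0,-0.2,-0.03,0,0,0,0],[0,-0.1,-0.01,0,0,0,0],[0,0,0,0,0,0,0],[0,0,0,0,0,0,0]]}}

```text
clock: 17.82
eef_pos: [464.4, 22.1, 105.4]
tool_rot: [-0.003, 1.562, -1.435]
force: [4.2, 0.4, 3.6]
width: 11.7
```

{"name": "arm_command", "arguments": {"series": [[0,-0.1,-0.01,0,0,0,0],[0,-0.1,-0.01,0,0,0,0],[0,0,0,0,0,0,0],[0,0,0,0,0,0,0]]}}

```text
clock: 18.15
eef_pos: [463.7, 22.0, 105.5]
tool_rot: [0.291, 1.561, -1.14]
force: [6.3, 0.6, 1.7]
width: 11.4
```

```bash
python3 -c "
from h import *
s,R=st(); e=np.array(s['eef_pos'])
z('scene','b6.png',265,195,345,290,7,[e-[0,0,79.5-17]])
for r in ctrl.spot_in('block_top','scene')[:2]: print(r)
for d in (55,60): print(d,proj('scene',[609-(.9895*(101+d)-.1445*-40)*1,43-.1445*(101+d)-40*.9895,44]))"
```

```text
t18.15 [463.69  22.03 105.53] w11.4 F [6.31 0.57 1.72] q [-0.05  0.58 -0.09  2.14  0.14  0.43 -0.12]
toolx [ 0.   -0.01 -1.  ] tooly [0.99 0.14 0.  ] yaw_of_y 7.982845080207118
{'centre': [671.6, 279.0, 67.1], 'conf': 0.67}
{'centre': [475.4, 22.3, 21.3], 'conf': 0.6}
55 [304.69 269.22]
60 [303.7  270.37]
```

View pics/b6.png

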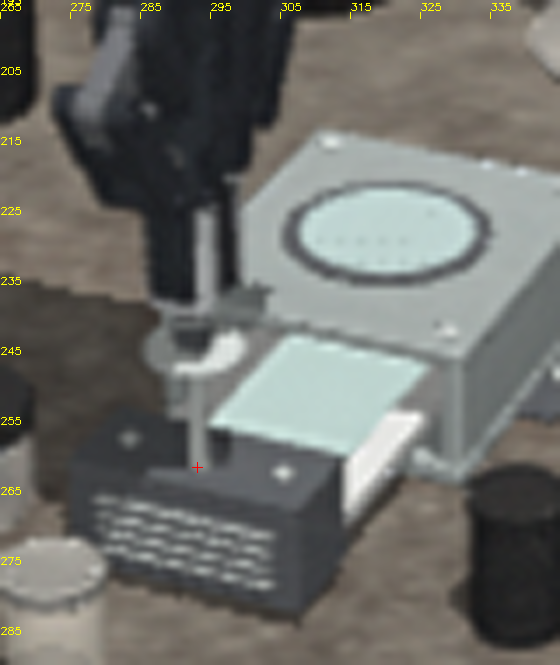

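```bash
python3 -c "
from fit import *
q=[609.2,43.2,.147]
for d in (0,50,54,57,60): print(d,proj('scene',M(q,(-101-d,-40,44))),proj('scene',M(q,(-101-d,40,44))))
a=np.array([265+300/7,195+508/7]);print(a, atz('scene',a,44), atz('scene',(280+350/9,205+445/9),44))
# template tracking of block patch
o=cv2.imread('pics/s0.png')[247:251,312:322]; 
"
```

```text
0 [317.94 254.66] [285.95 247.66]
50 [308.68 265.59] [275.95 258.17]
54 [307.92 266.49] [275.13 259.03]
57 [307.34 267.17] [274.51 259.69]
60 [306.76 267.85] [273.88 260.34]
[307.86 267.57] [457.98 -21.36  44.  ] [517.04 -12.49  44.  ]
```

{"name": "arm_command", "arguments": {"series": [[0,0.2,0.03,0,0,0,0],[0,0.2,0.03,0,0,0,0],[0,0.1,0,0,0,0,0],[0,0,0,0,0,0,0],[0,0,0,0.5,0,0,0],[0,0,0,1,0,0,0],[0,0,0,1.5,0,0,0],[0,0,0,2,0,0,0],[0,0,0,2,0,0,0],[0,0,0,1,0,0,0],[0,0,0,0,0,0,0],[0,0,0,0,0,0,0]]}}

```text
clock: 19.25
eef_pos: [465.0, 22.0, 184.8]
tool_rot: [-0.443, 1.56, -1.875]
force: [-0.6, -0.6, -1.5]
width: 11.6
```

```bash
python3 -c "
from h import *
s,R=st(); e=np.array(s['eef_pos'])
z('scene','d1.png',265,170,345,290,5,[e-[0,0,79.5],e])"
```

```text
t19.25 [464.98  21.96 184.82] w11.6 F [-0.62 -0.65 -1.52] q [-0.02  0.44 -0.13  2.06  0.1   0.65 -0.08]
toolx [-0.   -0.01 -1.  ] tooly [ 0.99  0.14 -0.  ] yaw_of_y 7.968229276949241
```

View pics/d1.png

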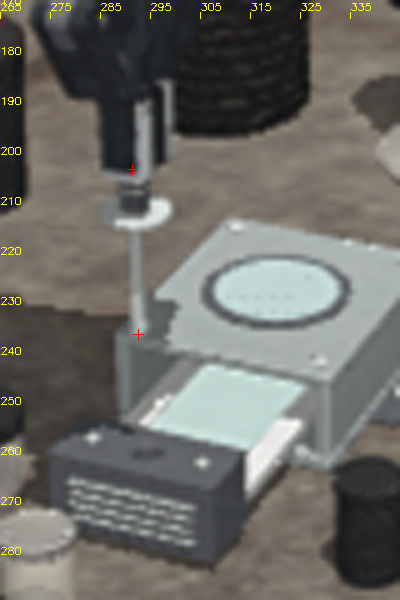

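{"name": "arm_command", "arguments": {"series": [[0,0.1,-1,0,0,0,0],[0,0.1,-2,0,0,0,0],[0,0.2,-3,0,0,0,0],[0,0.2,-3,0,0,0,0],[0,0.2,-3,0,0,0,0],[0,0.2,-3,0,0,0,0],[0,0.2,-3,0,0,0,0],[0,0.2,-3,0,0,0,0],[0,0.2,-3,0,0,0,0],[0,0.1,-2.5,0,0,0,0],[0,0,-1.5,0,0,0,0],[0,0,-1,0,0,0,0],[0,0,-0.5,0,0,0,0],[0,0,0,0,0,0,0],[0,0,0,0,0,0,0],[0,0,0,0,0,0,0]]}}

```text
clock: 20.63
eef_pos: [483.8, -271.1, 185.1]
tool_rot: [-0.188, 1.563, -1.617]
force: [-1.0, 0.4, 0.2]
width: 11.7
```

```bash
python3 -c "
from h import *
s,R=st(); e=np.array(s['eef_pos'])
z('scene','d2.png',390,190,490,310,5,[e-[0,0,79.5],e,[481.3,-273.5,66],[481.3,-273.5,80]])
z('top','d2t.png',385,195,465,275,7,[e-[0,0,79.5],[481.3,-273.5,66]])"
```

```text
t20.63 [ 483.85 -271.08  185.13] w11.7 F [-0.98  0.41  0.17] q [ 0.54  0.55 -0.13  1.84  0.11  0.76  0.49]
toolx [-0.   -0.01 -1.  ] tooly [ 0.99  0.14 -0.  ] yaw_of_y 8.099757618177312
```

View pics/d2.png

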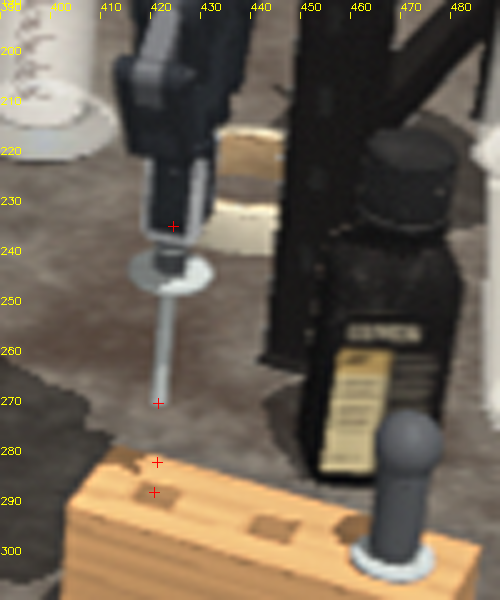

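View pics/d2t.png

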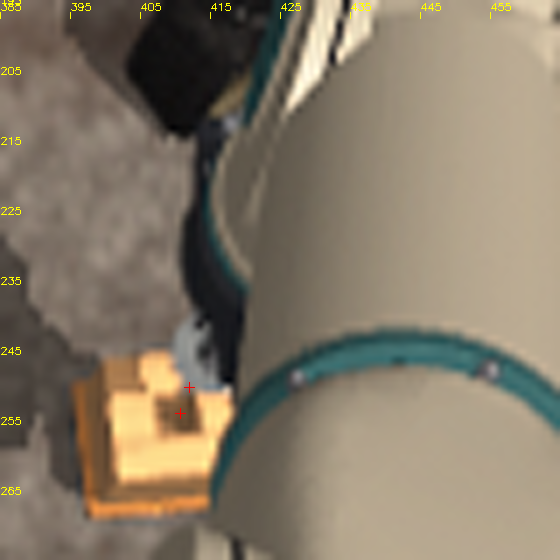

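{"name": "arm_command", "arguments": {"series": [[0,-0.2,-0.2,-0.8,0,0,0],[0,0,0,-1,0,0,0],[0,0,0,-0.8,0,0,0],[0,0,0,0,0,0,0],[0,0,0,0,0,0,0],[0,0,0,0,0,0,0]]}}

```text
clock: 21.23
eef_pos: [481.8, -274.7, 159.1]
tool_rot: [-0.147, 1.562, -1.579]
force: [0.1, 0.3, -0.3]
width: 11.2
```

```bash
python3 -c "
from h import *
s,R=st(); e=np.array(s['eef_pos'])
z('scene','d3.png',390,210,480,310,6,[e-[0,0,79.5],[481.3,-273.5,66]])"
```

```text
t21.23 [ 481.83 -274.66  159.11] w11.2 F [ 0.14  0.34 -0.26] q [ 0.54  0.59 -0.12  1.86  0.12  0.7   0.49]
toolx [-0.   -0.01 -1.  ] tooly [ 0.99  0.14 -0.  ] yaw_of_y 7.983786762740636
```

View pics/d3.png

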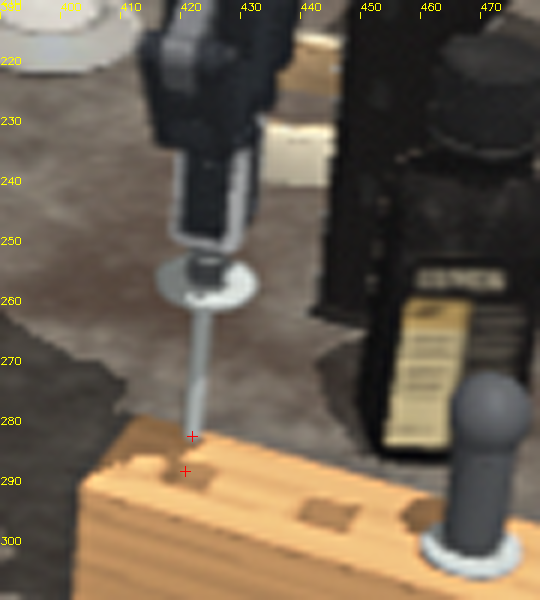

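{"name": "arm_command", "arguments": {"series": [[0,0,0.1,-0.5,0,0,0],[0,0,0,-0.6,0,0,0],[0,0,0,-0.5,0,0,0],[0,0,0,-0.4,0,0,0],[0,0,0,0,0,0,0],[0,0,0,0,0,0,0]]}}

```text
clock: 21.78
eef_pos: [481.5, -273.6, 138.9]
tool_rot: [-0.208, 1.562, -1.64]
force: [-0.0, 0.3, 0.3]
width: 11.2
```

```bash
python3 -c "
from h import *
s,R=st(); e=np.array(s['eef_pos'])
z('scene','d4.png',390,210,480,310,6,[])"
```

```text
t21.78 [ 481.55 -273.59  138.89] w11.2 F [-0.01  0.33  0.31] q [ 0.54  0.61 -0.12  1.88  0.13  0.65  0.48]
toolx [-0.   -0.01 -1.  ] tooly [ 0.99  0.14 -0.  ] yaw_of_y 7.978169932767264
```

View pics/d4.png

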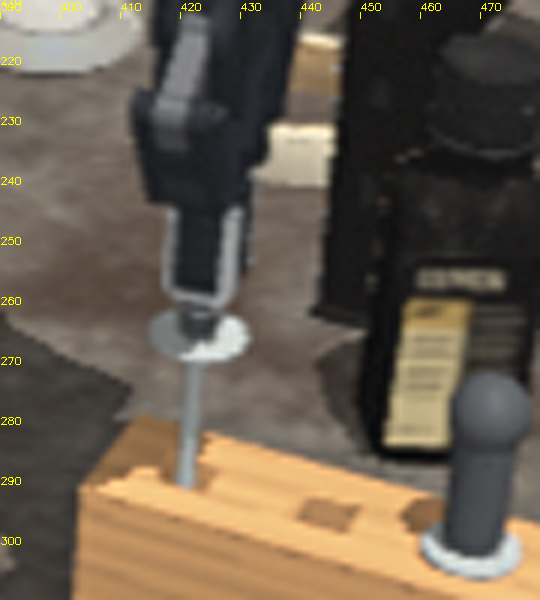

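{"name": "arm_command", "arguments": {"series": [[0,0,0,-0.5,0,0,0],[0,0,0,-0.8,0,0,0],[0,0,0,-1,0,0,0],[0,0,0,-1,0,0,0],[0,0,0,-0.8,0,0,0],[0,0,0,-0.5,0,0,0],[0,0,0,-0.3,0,0,0],[0,0,0,0,0,0,0],[0,0,0,0,0,0,0]]}}

```text
clock: 22.58
eef_pos: [481.8, -273.7, 90.2]
tool_rot: [-0.135, 1.561, -1.567]
force: [0.5, -0.0, 0.0]
width: 11.4
```

```bash
python3 -c "
from h import *
s,R=st(); e=np.array(s['eef_pos'])
z('scene','d5.png',390,210,480,310,6,[])"
```

```text
t22.58 [ 481.81 -273.73   90.23] w11.4 F [ 0.53 -0.03  0.01] q [ 0.53  0.69 -0.1   1.91  0.14  0.54  0.47]
toolx [ 0.   -0.01 -1.  ] tooly [ 0.99  0.14 -0.  ] yaw_of_y 7.976917727296315
```

View pics/d5.png

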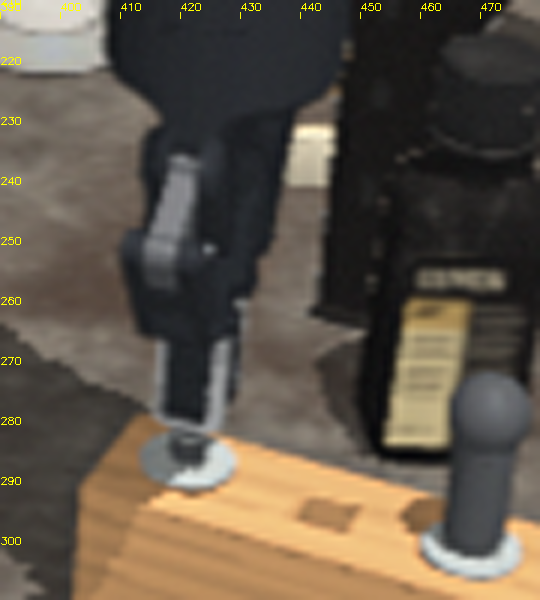

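Lower the last 2–3 mm until contact shows in the force.

{"name": "arm_command", "arguments": {"series": [[0,0,0,-0.1,0,0,0],[0,0,0,-0.1,0,0,0],[0,0,0,0,0,0,0],[0,0,0,0,0,0,0]]}}

```text
clock: 22.97
eef_pos: [481.8, -273.8, 88.5]
tool_rot: [-0.109, 1.561, -1.541]
force: [-0.2, 0.7, -1.5]
width: 11.4
```

{"name": "arm_command", "arguments": {"series": [[0,0,0,-0.1,0,0,0],[0,0,0,0,0,0,0],[0,0,0,0,0,0,0]]}}

```text
clock: 23.22
eef_pos: [482.0, -273.8, 87.5]
tool_rot: [-0.078, 1.561, -1.509]
force: [0.2, -0.3, 0.4]
width: 11.4
```

{"name": "arm_command", "arguments": {"series": [[0.2,0,0,0,0,0,0],[0.3,0,0,0,0,0,0],[0.45,0,0,0,0,0,0],[0.6,0,0,0,0,0,0],[0.7,0,0,0,0,0,0],[0.7,0,0,0,0,0,0]]}}

```text
clock: 23.72
eef_pos: [481.7, -273.7, 87.3]
tool_rot: [-0.133, 1.562, -1.565]
force: [0.8, -0.5, -0.6]
width: 59.7
```

```bash
python3 -c "
from h import *
s,R=st(); e=np.array(s['eef_pos'])
z('scene','d6.png',390,210,480,310,6,[])"
```

```text
t23.72 [ 481.74 -273.7    87.29] w59.7 F [ 0.79 -0.47 -0.6 ] q [ 0.53  0.69 -0.1   1.91  0.14  0.54  0.47]
toolx [ 0.   -0.01 -1.  ] tooly [ 0.99  0.14 -0.  ] yaw_of_y 7.977058148187432
```

View pics/d6.png

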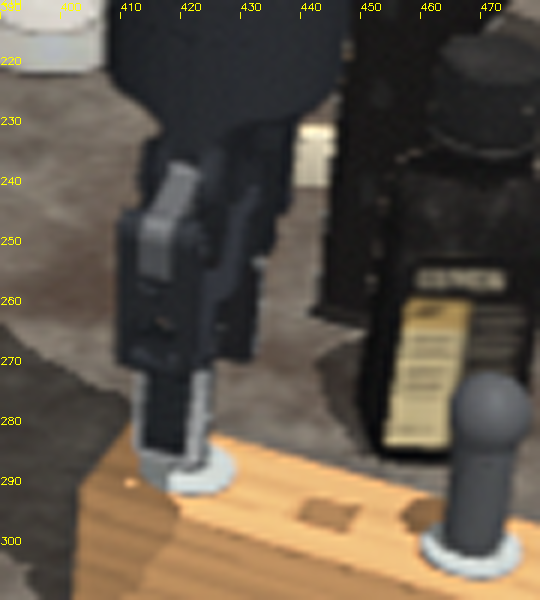

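Straight up, then check everything.

{"name": "arm_command", "arguments": {"series": [[0.7,0,0,1,0,0,0],[0.7,0,0,2,0,0,0],[0.7,0,0,2,0,0,0],[0.7,0,0,2,0,0,0],[0.7,0,0,2.5,0,0,0],[0.7,0,0,2.5,0,0,0],[0.7,0,0,2,0,0,0],[0.7,0,0,0,0,0,0],[0.7,0,0,0,0,0,0],[0.7,0,0,0,0,0,0]]}}

```text
clock: 24.6
eef_pos: [481.2, -273.5, 227.2]
tool_rot: [-0.2, 1.562, -1.631]
force: [-0.6, 0.3, 0.0]
width: 59.7
```

```bash
python3 -c "
from h import *
s,R=st(); e=np.array(s['eef_pos'])
z('scene','e1.png',230,180,490,350,3,[[481.5,-273.5,140],[481.5,-273.5,69]])
for l in ('pin_grip','blocking_can_mid','block_top'): print(l,[(round(r['conf'],2),np.array(r['centre'])) for r in ctrl.spot_in(l,'scene')[:3]])"
```

```text
t24.60 [ 481.22 -273.47  227.19] w59.7 F [-0.61  0.34  0.04] q [ 0.55  0.49 -0.14  1.8   0.1   0.85  0.51]
toolx [-0.   -0.01 -1.  ] tooly [ 0.99  0.14 -0.  ] yaw_of_y 7.9778910124651645
pin_grip [(0.86, array([ 478.9, -275.6,   91.8]))]
blocking_can_mid [(0.86, array([ 451.2, -166.5,   37.3])), (0.78, array([368. ,  15.3,  34.1])), (0.62, array([360.7, 102.4,  32.7]))]
block_top [(0.92, array([475.9,  22.2,  22.8]))]
```

View pics/e1.png

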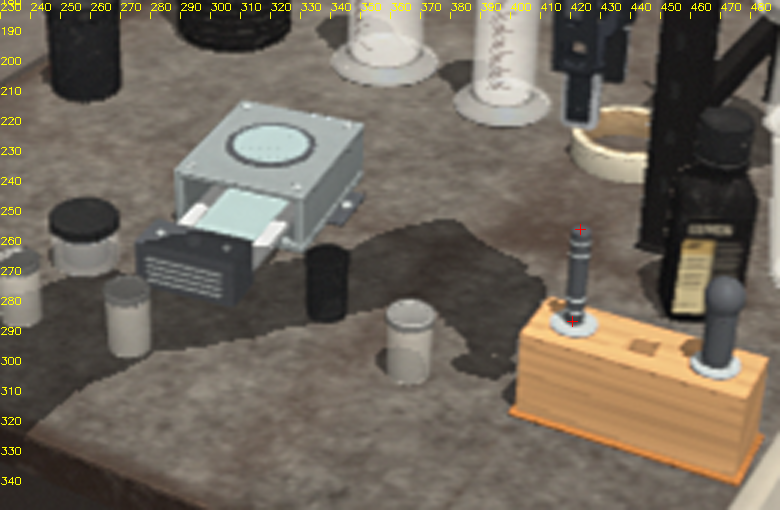

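The picture shows the slide out, with the block's front-right corner near (309, 281). The can stands upright at (366, 295), and the pin is seated to its collar at (421, 288), matching the projected model. The bystanders and the rod have not moved, and the gripper is clear.

```bash
python3 -c "
from h import *
ctrl.finish_job()"
```

```text
the job is handed in; nothing more can be done
```

I carried out the whole job and handed it in at about 24.8 s of the 67 s allowed. The hand-in gives no verdict, so what follows rests on my own checks.

- **Film can:** I moved the farthest look-alike to about (458, −165) mm. That is roughly 180 mm to the side of the box's centre line. It stands upright in the last picture.
- **Slide:** I held the button down with the release pin and pushed the slide out until it stopped. The block's corner moved 59.7 mm in the images, against a 60 mm stop. A further 2 mm of push raised the force to about 6 N without moving the block, so it was at the stop. In that last push the upward force fell to about 1.7 N. The pin's height did not change, so I take it the button stayed down.
- **Pin:** It is back in the empty outer well, upright and down to its collar. I released it at the same tool height at which I had gripped it. It matches its projected position in the last picture.
- **Other things:** The thick rod and the things in view in the last picture stand where they were, and the gripper is clear of everything. The focuser and bowl are outside that picture; I never went near them.

Two small disagreements came up along the way:
- **Camera estimates:** The two cameras differed by about 3 mm in y near the slide's front block, and I used a value in between.
- **Gripper width:** The gripper read 1.5 to 3 mm under the nominal diameters on both the can and the pin.

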